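# Press a board-test cradle to its mark and let it back up

### The job

Bring the circuit board in the spring-backed test cradle onto its contacts: with a fingertip press the orange pad at the cradle's corner slowly down until the black pointer stands over the red mark on the white scale, and keep it there for about a second without letting the pointer run on past the mark. Then release the pad so that the cradle comes all the way back up. Only press, pick nothing up, and leave the board in the cradle, the red mark and everything lying around where they are.

Things in the scene. Friction and masses are not known exactly. Their poses are not given: they have to be found in the camera images.
- fixture: the test fixture, fixed to the table: aluminium base plate 210 x 175 x 12 mm (x from -105 to +105 mm, y from -110 to +66 mm in its own frame). Origin on the table surface; +x points away from the robot side to the hinge, +y to its left, z up. The hinge of the cradle runs along y at x = +70 mm, 60 mm above the table; the post with the scale (200 mm tall) and the pointer stand at its right, far corner (x +20 to +85, y -70 to -106 mm).
- cradle (a joint): tilt of the spring-backed cradle plate in rad: 0 = level, fully up against its stop (as at the start); grows as the pad goes down; rigid stop at 0.30. A spring returns it: the pad takes about 3 N to start moving and about 8 N at 0.2 rad. The grey plate is 165 x 108 x 6 mm and reaches from the hinge towards the robot.
- pad_top (a point): centre of the top face of the round orange press pad (28 mm across, 20 mm tall) on the cradle's near left corner; 83 mm above the table when the cradle is level, 145 mm from the hinge line (in the fixture's frame at x -75, y +35 mm). It goes down on an arc about the hinge, 145 mm x sin(tilt); the reading moves with it. The board's near rim is 14 mm from the pad.
- pointer_tip (a point): the end of the black pointer (a thin 4 mm rod rising 150 mm straight up from the hinge line, bent sideways over the white scale, 210 mm above the table). The point is on the bent end, in the middle of the scale's width. It is rigid with the cradle: when the pad is pressed it swings towards the robot along the fixture's -x, by 150 mm x sin(tilt).
- mark (a point): centre of the top of the red mark, a saddle 10 mm wide (along the scale) on the white scale strip, 198 mm above the table, just below the pointer's path. Its axes are the fixture's. It is set 16 to 28 mm from the pointer's rest position along the fixture's -x (another place in every run) and must not be shifted. The pointer is over the mark when the two points agree along the fixture's x within 5 mm.
- board_mid (a point): centre of the loose green circuit board (90 x 80 x 3 mm, with blue capacitors 12 mm tall and a red connector) that lies in the cradle inside a black rim 8 mm high, with 3 mm play; leave it there.
- board_seat (a point): point on the cradle plate's top face at the middle of the board's rim, 65 mm from the hinge; it moves with the cradle.
- spare_board: loose circuit board 90 x 80 mm, 15 mm tall, lying left of the fixture; origin under its centre. Leave alone.
- screwdriver: screwdriver 180 mm long lying along its x, right of the fixture. Leave alone.
- board_stack: stack of four circuit boards, 90 x 80 x 63 mm; origin under its centre. Leave alone.
- flux_bottle: white bottle with red cap, 44 mm across, 100 mm tall, standing; origin under its centre. Leave alone.
- tape_roll: yellow roll of tape lying flat, 80 mm across, 24 mm tall; origin under its centre. Leave alone.
- drill: yellow and black cordless drill lying on its side, about 140 x 155 mm, 45 mm tall; origin under its middle. Leave alone.
There are look-alikes about, which are no part of the job. Leave any brown, purple or yellow look-alike of the part that bears board_mid alone.

How it is judged:
On the way, in this order (a step that is already met when the one before it is completed fails the run):
1. the fingers press the pad and the pointer stands over the red mark (within 5 mm) for 0.6 s (x of pointer_tip in the frame of mark between -0.005 and 0.005 m and contact force between the fingers and cradle_c0 above 0.5 N), for 0.6 s.
2. the pad is released and the cradle is back up (value of joint cradle below 0.015 rad and contact force between the fingers and cradle_c0 below 0.1 N), for 0.2 s.
At the end, for the whole second after the job is handed in: The cradle is back up against its stop (tilt under 0.015 rad), the board lies still in its rim (its centre within 12 mm of the seat's) and the red mark is where it was (within 3 mm), after the pointer stood over the mark, within 5 mm, for 0.6 s with the fingers on the pad (value of joint cradle below 0.015 rad and distance between board_mid and board_seat below 0.012 m and linear speed of board below 0.02 m/s and distance of mark from where it was at the start of the episode below 0.003 m); the robot touches nothing.
It fails at once if the pointer runs past the red mark (more than 3 mm beyond its far edge) (x of pointer_tip in the frame of mark below -0.008 m).
It fails at once if the board is lifted or shifted out of its rim (distance between board_mid and board_seat above 0.015 m).
It fails at once if the red mark is shifted by more than 3 mm (distance of mark from where it was at the start of the episode above 0.003 m).
It fails at once if the pad, the cradle or the board is struck or pressed with more than 25 N (contact force between the arm and fixture above 25 N).
It fails at once if something lying around is lifted or pushed by more than 15 mm (distance of any of spare_board, screwdriver, board_stack, flux_bottle, tape_roll, drill from where it was at the start of the episode above 0.015 m).
It also fails if it takes over 32 s, if anything falls off the work surface, if the arm or the gripper's body presses on something with over 40 N, if the wrist force passes 120 N, or if a joint passes its speed limit or range.

### The arm

A 6-joint arm with a two-finger parallel gripper is mounted at the origin on the work surface. World frame = base frame: x ahead of the robot, y to its left, z up, the work surface at z = 0. Lengths are in m, angles in rad, forces in N, time in s.
With the tool pointing down it reaches from about 0.375 to 0.975 m from the base axis. Payload 3.8 kg.
Tool frame: the origin (TCP) lies midway between the tips of the shut fingers; the grasp point (between the pads) lies grasp_offset behind it (grasp_offset is the distance from the TCP to the grasp point, in m); z points along the fingers, y is the line along which they close (so a half turn about z gives the same grasp; the last joint's range is limited). The gripper opens to 88 mm and grips with 3 to 60 N. Pads are 18 mm wide; open, the fingers measure 123 mm over their backs; the gripper's body (75 mm by 187 mm) begins 45 mm behind the grasp point.
Start: joints at [1.222, 0.264, 1.604, -0, 1.274, -0.037], TCP at [0.207, 0.642, 0.239] pointing down, gripper open.
Joint ranges: [-2.63, 2.63], [-0.94, 2.18], [0.31, 2.57], [-1.31, 4.45], [0, 2.66], [-2.55, 2.55]. Speed limits (rad/s): [2.57, 2.57, 3.14, 3.14, 3.14, 3.14].

### API

Orientations are given as a unit quaternion [x, y, z, w].
In Python, from bench import sense, grab_frame, camera_params, sign_off, grasp_offset gives the robot as it stands.
- The arm moves only by the shell command python3 -m inch 'ROWS' [FORCE]. ROWS is JSON, a list of rows, each an object with "fingers": the opening in per cent of the stroke, from 0 (shut) to 100 (fully open); "offset": the shift along the tool's x, y, z each as a share of 25 mm, from -1 to 1, a list of three; "angular": the turn, a rotation vector about the tool's x, y, z each as a share of 5 degrees, from -1 to 1, a list of three. In form: [{"fingers": fingers, "offset": [x, y, z], "angular": [rx, ry, rz]}, ...]. A call has 1 to 20 rows; each row shifts and turns the commanded pose from where the row before left it, along the tool's axes as they then stand; what a row does not reach is not made up. A row lasts 1/12 s, in which the tool goes at most 41.7 mm and 7.16 degrees, less where a joint would pass 70% of its speed; a pose out of reach is approached as far as the arm can. A call with a number of a shift or a turn outside -1 to 1 is refused whole. A call with a gripper value outside its range is refused whole. The fingers move at their own pace and stop on an object; FORCE is the grip in N (left out, the last holds). Time passes only in rows, so rows that do not move let the fingers close. It gives the time, the measured TCP pose, the force, the opening and the grip force at its end, in the units of the state.
- sense(): the state, without advancing time (a new reading comes with each control period).
- grab_frame(name): name is "scene" or "top" or "wrist"; returns the picture (480x640x3 uint8, blue, green, red); there is no depth.
- camera_params(name): a dict with "camera_matrix" (3x3 intrinsics, pixels), "R" (3x3) and "t" (3): a world point X has camera coordinates R X + t. Camera axes: x right, y down, z forward; pixel columns grow to the right and rows downward; lengths in m; the calibration is good to about 2 mm. A picture is of the moment at which its call begins: read the wrist's pose just before it. camera_params takes no time and is no camera call; for the wrist camera it gives the pose at the moment of the call.
- sign_off(): hands the job in; it is judged then, once.
The state is a dict: "t": time; "joints": joint angles; "joint_velocities": joint speeds; "effort": joint torques, N m; "eef_pos": TCP position; "orientation": TCP orientation; "contact_force": force on the tool from outside, world axes, zero at the start; "ft_torque": the same for the moment, N m; "width": finger opening in m; "grasp_force": force on a finger pad.
Only numpy, scipy, OpenCV 4.12 (cv2) and the standard library are available. Lean on these libraries where they do the work, as an engineer would, in place of code of your own. Each camera call takes 0.05 s, during which the arm holds its last target. There are 200 camera calls.

## Working session

There is one attempt and no reset: what is moved stays moved. The work goes in short steps, Python scripts to look and compute and a shell command to move; the robot and the scene stay as the last step left them, time stands still between calls to the robot, and variables do not carry over. Pictures are saved under pics/ and viewed, at most 10 in all, crops included, and the job is handed in when it is done.

```bash
mkdir -p pics; python3 - <<'E'
from bench import *
import cv2,json
print(sense(),grasp_offset if not callable(grasp_offset) else grasp_offset())
for n in("scene","top"):
    cv2.imwrite(f"pics/{n}0.png",grab_frame(n)); print(n,{k:__import__('numpy').array(v).round(4).tolist() for k,v in camera_params(n).items()})
E
```

```text
{'t': 0.0, 'joints': array([ 1.22210352e+00,  2.64750173e-01,  1.60535459e+00, -2.10742670e-05,
        1.27366833e+00, -3.68873733e-02]), 'joint_velocities': array([-2.87958678e-03, -1.51657916e-03, -2.59246158e-03, -1.22140976e-04,
        8.95709930e-05,  4.21882114e-04]), 'effort': array([ 7.56626541e-04, -5.02107596e+01, -3.56876922e+01,  7.27047329e-02,
        2.94682500e-02, -1.43196658e-04]), 'eef_pos': array([0.20683775, 0.64179969, 0.23740047]), 'orientation': array([ 1.55268781e-01,  9.87871660e-01, -1.07195540e-03, -1.98999274e-04]), 'contact_force': array([-0.46852387, -0.02942741,  0.60807596]), 'ft_torque': array([-0.01012854,  0.0562558 , -0.02347204]), 'grasp_force': 0.0, 'width': 0.08780952387465311} 0.0187
scene {'camera_matrix': [[534.6773, 0.0, 319.5744], [0.0, 534.6773, 240.1607], [0.0, 0.0, 1.0]], 'R': [[0.2567, 0.9664, 0.011], [0.8335, -0.2155, -0.5088], [-0.4893, 0.1398, -0.8608]], 't': [-0.1642, -0.3896, 1.7656]}
top {'camera_matrix': [[517.9625, 0.0, 316.0446], [0.0, 517.9625, 234.0065], [0.0, 0.0, 1.0]], 'R': [[-0.0253, -0.9996, -0.0095], [-0.9832, 0.0266, -0.1803], [0.1805, 0.0048, -0.9836]], 't': [0.0135, 0.6021, 1.326]}
```

View pics/scene0.png

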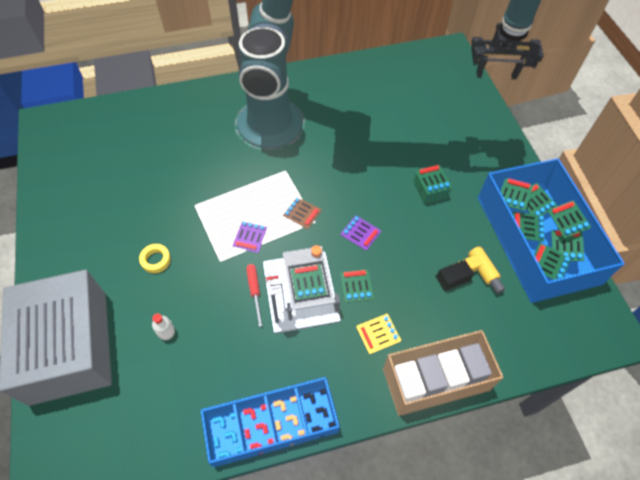

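View pics/top0.png

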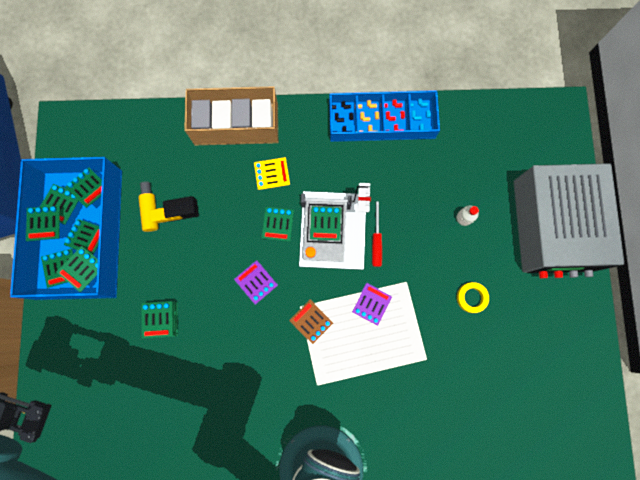

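The scene view shows the fixture at about (300,290) with the orange pad at (316,251). The top view shows the pad at (310,253), with the scale and red mark near (363,195). Next I'll locate these accurately.

```bash
cat > h.py <<'E'
import numpy as np,cv2
from bench import *
def ray(n,uv,P=None):
    P=P or camera_params(n);K,R,t=[np.array(P[k]) for k in("camera_matrix","R","t")]
    d=R.T@np.linalg.solve(K,[uv[0],uv[1],1.]);return -R.T@t,d
def plane(n,uv,z,P=None):
    o,d=ray(n,uv,P);return o+d*(z-o[2])/d[2]
def tri(r1,r2):
    (o1,d1),(o2,d2)=r1,r2;s=np.linalg.lstsq(np.c_[d1,-d2],o2-o1,rcond=None)[0]
    a,b=o1+d1*s[0],o2+d2*s[1];return (a+b)/2,np.linalg.norm(a-b)
def blobs(im,lo,hi,roi,amin=4):
    x0,y0,x1,y1=roi;h=cv2.cvtColor(im[y0:y1,x0:x1],cv2.COLOR_BGR2HSV)
    m=cv2.inRange(h,np.array(lo),np.array(hi));n,l,s,c=cv2.connectedComponentsWithStats(m)
    return [(c[i]+[x0,y0],s[i][:5].tolist()) for i in range(1,n) if s[i][4]>=amin]
E
python3 - <<'E'
from h import *
T=cv2.imread("pics/top0.png");S=cv2.imread("pics/scene0.png")
a=blobs(T,(8,150,150),(20,255,255),(295,235,330,270));b=blobs(S,(8,150,150),(20,255,255),(300,235,335,265))
print(a,b)
for x in a[:1]:
  print(plane("top",x[0],.078));
  for y in b: print(plane("scene",y[0],.078),tri(ray("top",x[0]),ray("scene",y[0])))
print(blobs(T,(0,120,100),(8,255,255),(350,170,375,225)),blobs(S,(0,120,100),(8,255,255),(262,265,292,300)))
# base plate outline in top: white-ish
h=cv2.cvtColor(T,cv2.COLOR_BGR2HSV)[180:285,290:376]
m=cv2.inRange(h,(0,0,150),(180,60,255))
c=max(cv2.findContours(m,cv2.RETR_EXTERNAL,2)[0],key=cv2.contourArea)
r=cv2.minAreaRect(c+np.array([290,180],np.int32));print(r)
for p in cv2.boxPoints(r):print(p,plane("top",p,.012))
cv2.imwrite("pics/c1.png",np.hstack([cv2.resize(T[175:275,290:390],(400,400),interpolation=2),cv2.resize(S[235:335,255:355],(400,400),interpolation=2)]))
E
```

```text
[(array([319., 237.]), [22, 2, 5, 1, 5]), (array([310.13924051, 251.58227848]), [11, 12, 10, 11, 79])] [(array([318.2, 253.2]), [17, 17, 3, 3, 5])]
[ 0.58978326 -0.0098939   0.078     ]
[0.56101292 0.01620751 0.078     ] (array([ 5.83763249e-01, -3.08592697e-04,  1.23718719e-01]), np.float64(0.019538315067075013))
[(array([364.61363636, 198.27272727]), [8, 27, 13, 4, 44])] [(array([271. , 277.6]), [7, 12, 5, 2, 5])]
((334.4530029296875, 224.6190643310547), (67.41509246826172, 86.84617614746094), 3.094058036804199)
[298.4508 266.1595] [0.52248454 0.04804153 0.012     ]
[303.13837 179.43991] [0.76659231 0.03021097 0.012     ]
[370.4552  183.07864] [ 0.75075333 -0.15786553  0.012     ]
[365.76764 269.79822] [ 0.50773621 -0.13439953  0.012     ]
```

View pics/c1.png

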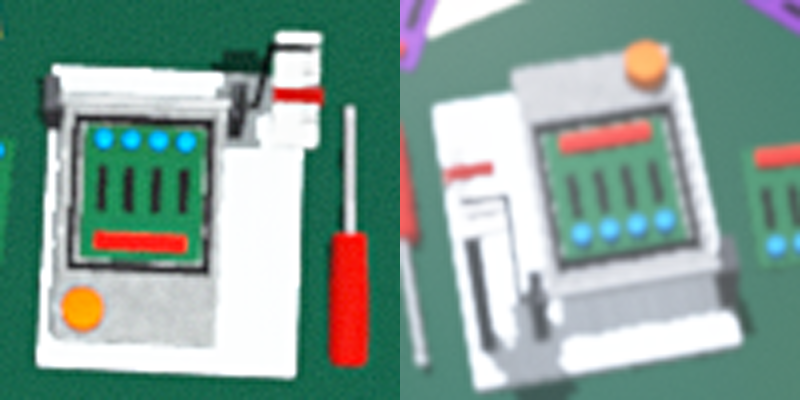

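```bash
python3 - <<'E'
from h import *
for p,q in(((310.5,252.2),(316.7,249.5)),): print("pad",plane("top",p,.083),plane("scene",q,.083),tri(ray("top",p),ray("scene",q)))
B=[plane("top",p,.012) for p in((303,191),(299,266.5),(364.2,269.5))]
for b in B:print(b)
print("yaw",np.degrees(np.arctan2(*(B[0]-B[1])[[1,0]])),np.degrees(np.arctan2(*(B[1]-B[2])[[1,0]]))-90,np.linalg.norm(B[0]-B[1]),np.linalg.norm(B[1]-B[2]))
print("mark",plane("top",(364.5,198.5),.198),plane("scene",(372.25,277.7),.198) )
print("ms",plane("scene",(255+69/4,235+172/4),.198),"ptr",plane("top",(364.3,186.2),.210),plane("scene",(255+81/4,235+198/4),.210))
P=camera_params("wrist");R=np.array(P["R"]);print(P["camera_matrix"],"cam pos",-R.T@P["t"],"axes\n",R,sense()["eef_pos"])
E
```

```text
pad [0.54946031 0.01320466 0.083     ] [0.55177267 0.01446459 0.083     ] (array([0.55005121, 0.0140737 , 0.08010717]), np.float64(0.0016726906612987973))
[0.73313694 0.03129319 0.012     ]
[0.52151437 0.04656584 0.012     ]
[ 0.50865993 -0.13018579  0.012     ]
yaw -4.127837637274207 -4.159570400998177 0.21217296283635756 0.1772184354840325
mark [ 0.65984358 -0.12202704  0.198     ] [0.7211705 0.1042164 0.198    ]
ms [ 0.66291577 -0.12323564  0.198     ] ptr [ 0.68719107 -0.12171011  0.21      ] [ 0.68703266 -0.12063275  0.21      ]
[[425.97526887   0.         317.57962766]
 [  0.         425.97526887 238.20842782]
 [  0.           0.           1.        ]] cam pos [0.13017683 0.66622976 0.38369158] axes
 [[ 0.30648645  0.95187367 -0.00160181]
 [ 0.90579849 -0.29113301  0.30784844]
 [ 0.29256649 -0.09580229 -0.95143406]] [0.2068405  0.64186019 0.23754216]
```

The pad is at about (0.550, 0.014), yaw -4.1°, and pointer to mark is about 25 mm. All of this agrees with the given geometry. I'll move over the scale for a close wrist view.

```bash
python3 -m inch '[{"fingers":0,"offset":[0,0,-0.8],"angular":[0,0,-0.92]},{"fingers":0,"offset":[0,0,-0.8],"angular":[0,0,-0.92]},{"fingers":0,"offset":[0,0,-0.8],"angular":[0,0,-0.9]},{"fingers":0,"offset":[-0.3,-0.5,0],"angular":[0,0,0]},{"fingers":0,"offset":[-0.61,-1,-0.05],"angular":[0,0,0]},{"fingers":0,"offset":[-0.61,-1,-0.05],"angular":[0,0,0]},{"fingers":0,"offset":[-0.61,-1,-0.05],"angular":[0,0,0]},{"fingers":0,"offset":[-0.61,-1,-0.05],"angular":[0,0,0]},{"fingers":0,"offset":[-0.61,-1,-0.05],"angular":[0,0,0]},{"fingers":0,"offset":[-0.61,-1,-0.05],"angular":[0,0,0]},{"fingers":0,"offset":[-0.61,-1,-0.05],"angular":[0,0,0]},{"fingers":0,"offset":[-0.61,-1,-0.05],"angular":[0,0,0]},{"fingers":0,"offset":[-0.61,-1,-0.05],"angular":[0,0,0]},{"fingers":0,"offset":[-0.61,-1,-0.05],"angular":[0,0,0]},{"fingers":0,"offset":[-0.61,-1,-0.05],"angular":[0,0,0]},{"fingers":0,"offset":[-0.61,-1,-0.05],"angular":[0,0,0]},{"fingers":0,"offset":[-0.61,-1,-0.05],"angular":[0,0,0]},{"fingers":0,"offset":[-0.61,-1,-0.05],"angular":[0,0,0]}]'
python3 -m inch '[{"fingers":0,"offset":[-0.61,-1,-0.05],"angular":[0,0,0]},{"fingers":0,"offset":[-0.61,-1,-0.05],"angular":[0,0,0]},{"fingers":0,"offset":[-0.61,-1,-0.05],"angular":[0,0,0]},{"fingers":0,"offset":[-0.61,-1,-0.05],"angular":[0,0,0]},{"fingers":0,"offset":[-0.61,-1,-0.05],"angular":[0,0,0]},{"fingers":0,"offset":[-0.61,-1,-0.05],"angular":[0,0,0]},{"fingers":0,"offset":[-0.61,-1,-0.05],"angular":[0,0,0]},{"fingers":0,"offset":[-0.61,-1,-0.05],"angular":[0,0,0]},{"fingers":0,"offset":[-0.61,-1,-0.05],"angular":[0,0,0]},{"fingers":0,"offset":[-0.61,-1,-0.05],"angular":[0,0,0]},{"fingers":0,"offset":[-0.61,-1,-0.05],"angular":[0,0,0]},{"fingers":0,"offset":[-0.61,-1,-0.05],"angular":[0,0,0]},{"fingers":0,"offset":[-0.61,-1,-0.05],"angular":[0,0,0]},{"fingers":0,"offset":[-0.5,-0.7,0],"angular":[0,0,0]},{"fingers":0,"offset":[-0.2,-0.3,0],"angular":[0,0,0]},{"fingers":0,"offset":[0,0,0],"angular":[0,0,0]},{"fingers":0,"offset":[0,0,0],"angular":[0,0,0]}]'
python3 - <<'E'
from h import *
import pickle
P=camera_params("wrist");im=grab_frame("wrist");cv2.imwrite("pics/w1.png",im);pickle.dump(P,open("w1.pkl","wb"))
s=sense();print(s["t"],s["eef_pos"],s["orientation"],s["width"],s["contact_force"])
E
```

```text
t: 1.6
eef_pos: [0.4008, 0.2623, 0.3146]
orientation: [0.038, 0.999, -0.001, -0.001]
contact_force: [-0.1, -0.3, -0.1]
width: 0.0003
grasp_force: 0.0
t: 3.02
eef_pos: [0.5899, -0.0998, 0.3312]
orientation: [0.037, 0.999, 0.0, -0.001]
contact_force: [-0.2, 0.2, 0.3]
width: 0.0005
grasp_force: 0.0
3.0667 [ 0.58993171 -0.09918207  0.33165744] [ 3.66996431e-02  9.99325913e-01  4.32809016e-04 -8.17522809e-04] 0.00032207518888503273 [ 0.72809885  0.24961755 -0.09243049]
```

View pics/w1.png

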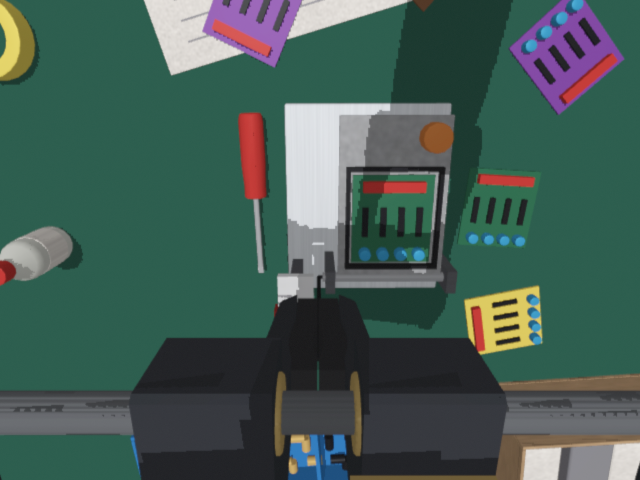

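The scale is partly hidden behind the fingers; the red mark's edge is at (277,312) and the pad is at (437,137). I'll shift 50 mm in +x and +y to clear it.

```bash
python3 -m inch '[{"fingers":0,"offset":[-0.5,0.5,0],"angular":[0,0,0]},{"fingers":0,"offset":[-0.8,0.8,0],"angular":[0,0,0]},{"fingers":0,"offset":[-0.5,0.5,0],"angular":[0,0,0]},{"fingers":0,"offset":[-0.2,0.2,0],"angular":[0,0,0]},{"fingers":0,"offset":[0,0,0],"angular":[0,0,0]},{"fingers":0,"offset":[0,0,0],"angular":[0,0,0]}]'
python3 - <<'E'
from h import *
import pickle
P=camera_params("wrist");im=grab_frame("wrist");cv2.imwrite("pics/w2.png",im);pickle.dump(P,open("w2.pkl","wb"))
cv2.imwrite("pics/w2c.png",cv2.resize(im[150:350,130:330],(600,600),interpolation=2))
for b in blobs(im,(0,120,80),(8,255,255),(150,150,320,340))+blobs(im,(172,120,80),(180,255,255),(150,150,320,340)): print("red",b,plane("",b[0],.198,P))
for b in blobs(im,(8,150,90),(20,255,255),(300,0,600,200),60): print("or",b,plane("",b[0],.081,P))
E
```

```text
t: 3.57
eef_pos: [0.6442, -0.0525, 0.3323]
orientation: [0.035, 0.999, -0.0, -0.0]
contact_force: [0.0, 0.2, -0.3]
width: 0.0006
grasp_force: 0.0
red (array([201., 150.]), [47, 0, 9, 1, 9]) [ 0.58889212 -0.12482404  0.198     ]
red (array([211., 150.]), [59, 0, 5, 1, 5]) [ 0.58934917 -0.11835427  0.198     ]
red (array([219.61631944, 249.90972222]), [49, 90, 44, 18, 576]) [ 0.65793713 -0.1224639   0.198     ]
or (array([384.30559006,  78.3515528 ]), [69, 63, 32, 32, 805]) [0.54943458 0.01228715 0.081     ]
```

View pics/w2c.png

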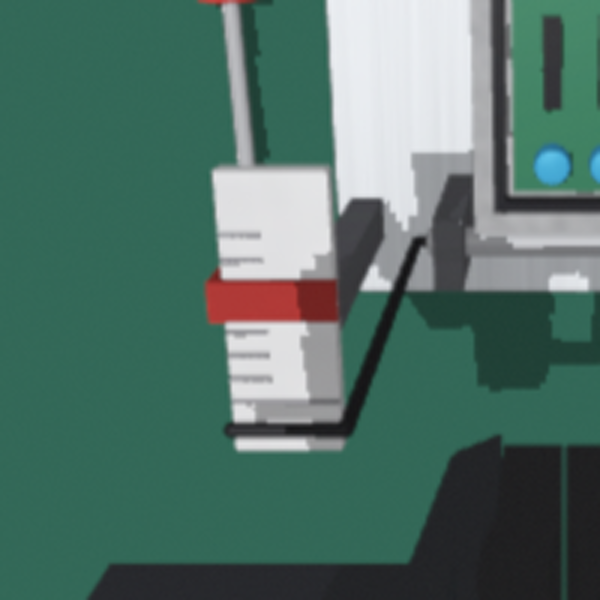

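The crop shows the red mark's top centred at (273,302) and the pointer's bent end at (285,431). Full-frame these are about (221,250.5) and (225,293.7).

```bash
python3 - <<'E'
from h import *
import pickle
P=pickle.load(open("w2.pkl","rb"));ex=np.array([.9974,-.0722,0])
f=lambda x,y,z:plane("",(130+x/3,150+y/3),z,P)
pt=f(285,431,.210);pt2=f(285,431,.212)
for y in(281,302,323):m=f(273,y,.198);print(y,m,(pt-m)@ex*1e3)
print(pt,pt2); pad=np.array([.5500,.0130,0]); print("pad->ptr",(pt-pad)@ex)
tcp=np.array([.6442,-.0525,.3323]);d=pad-tcp
print("tool dx,dy",d@-ex,d@[.0722,.9974,0],"dz to .095",.3323-.095)
E
```

```text
281 [ 0.65343983 -0.12085658  0.198     ] 32.43082761647932
302 [ 0.65856173 -0.12157875  0.198     ] 27.270104412609573
323 [ 0.6637388 -0.1223087  0.198    ] 22.053791055290556
[ 0.68601315 -0.1200561   0.21      ] [ 0.6851031  -0.11951406  0.212     ]
pad->ptr 0.145266161742309
tool dx,dy 0.09868417999999994 0.058528460000000004 dz to .095 0.23729999999999998
```

```bash
python3 -m inch '[{"fingers":0,"offset":[0.5,0.3,0],"angular":[0,0,0]},{"fingers":0,"offset":[0.9,0.55,0],"angular":[0,0,0]},{"fingers":0,"offset":[1,0.6,0],"angular":[0,0,0]},{"fingers":0,"offset":[0.9,0.55,0],"angular":[0,0,0]},{"fingers":0,"offset":[0.5,0.27,0],"angular":[0,0,0]},{"fingers":0,"offset":[0.15,0.07,0.2],"angular":[0,0,0]},{"fingers":0,"offset":[0,0,1],"angular":[0,0,0]},{"fingers":0,"offset":[0,0,1],"angular":[0,0,0]},{"fingers":0,"offset":[0,0,1],"angular":[0,0,0]},{"fingers":0,"offset":[0,0,1],"angular":[0,0,0]},{"fingers":0,"offset":[0,0,1],"angular":[0,0,0]},{"fingers":0,"offset":[0,0,1],"angular":[0,0,0]},{"fingers":0,"offset":[0,0,1],"angular":[0,0,0]},{"fingers":0,"offset":[0,0,1],"angular":[0,0,0]},{"fingers":0,"offset":[0,0,0.6],"angular":[0,0,0]},{"fingers":0,"offset":[0,0,0.4],"angular":[0,0,0]},{"fingers":0,"offset":[0,0,0],"angular":[0,0,0]},{"fingers":0,"offset":[0,0,0],"angular":[0,0,0]},{"fingers":0,"offset":[0,0,0],"angular":[0,0,0]}]'
```

```text
t: 5.2
eef_pos: [0.5515, 0.0115, 0.1037]
orientation: [0.036, 0.999, -0.0, 0.001]
contact_force: [-0.3, -0.2, 0.2]
width: 0.0004
grasp_force: 0.0
```

```bash
python3 -m inch '[{"fingers":0,"offset":[0,0,0.25],"angular":[0,0,0]},{"fingers":0,"offset":[0,0,0.25],"angular":[0,0,0]},{"fingers":0,"offset":[0,0,0.15],"angular":[0,0,0]},{"fingers":0,"offset":[0,0,0.05],"angular":[0,0,0]},{"fingers":0,"offset":[0,0,0.04],"angular":[0,0,0]},{"fingers":0,"offset":[0,0,0.04],"angular":[0,0,0]},{"fingers":0,"offset":[0,0,0],"angular":[0,0,0]},{"fingers":0,"offset":[0,0,0],"angular":[0,0,0]}]'
python3 -m inch '[{"fingers":0,"offset":[0,0,0.05],"angular":[0,0,0]},{"fingers":0,"offset":[0,0,0.05],"angular":[0,0,0]},{"fingers":0,"offset":[0,0,0.05],"angular":[0,0,0]},{"fingers":0,"offset":[0,0,0],"angular":[0,0,0]},{"fingers":0,"offset":[0,0,0],"angular":[0,0,0]}]'
```

```text
t: 5.87
eef_pos: [0.55, 0.0119, 0.0832]
orientation: [0.036, 0.999, 0.0, -0.0]
contact_force: [-2.4, -0.4, 2.1]
width: 0.0006
grasp_force: 1.4
t: 6.28
eef_pos: [0.55, 0.0119, 0.0792]
orientation: [0.036, 0.999, 0.0, -0.0]
contact_force: [-3.5, 1.0, 3.6]
width: 0.0006
grasp_force: 2.0
```

Contact came at z = 0.083, as expected. I'll press about two thirds of the way and check the pointer.

```bash
python3 -m inch '[{"fingers":0,"offset":[0,0,0.06],"angular":[0,0,0]},{"fingers":0,"offset":[0,0,0.06],"angular":[0,0,0]},{"fingers":0,"offset":[0,0,0.06],"angular":[0,0,0]},{"fingers":0,"offset":[0,0,0.06],"angular":[0,0,0]},{"fingers":0,"offset":[0,0,0.06],"angular":[0,0,0]},{"fingers":0,"offset":[0,0,0.06],"angular":[0,0,0]},{"fingers":0,"offset":[0,0,0.06],"angular":[0,0,0]},{"fingers":0,"offset":[0,0,0.04],"angular":[0,0,0]},{"fingers":0,"offset":[0,0,0.02],"angular":[0,0,0]},{"fingers":0,"offset":[0,0,0],"angular":[0,0,0]},{"fingers":0,"offset":[0,0,0],"angular":[0,0,0]}]'
python3 - <<'E'
from h import *
T=grab_frame("top");S=grab_frame("scene")
cv2.imwrite("pics/c2.png",np.hstack([cv2.resize(T[175:225,340:390],(400,400),interpolation=2),cv2.resize(S[265:315,255:305],(400,400),interpolation=2)]))
E
```

```text
t: 7.2
eef_pos: [0.5494, 0.0119, 0.0669]
orientation: [0.036, 0.999, 0.0, -0.001]
contact_force: [-5.6, 1.0, 5.9]
width: 0.0008
grasp_force: 3.4
```

View pics/c2.png

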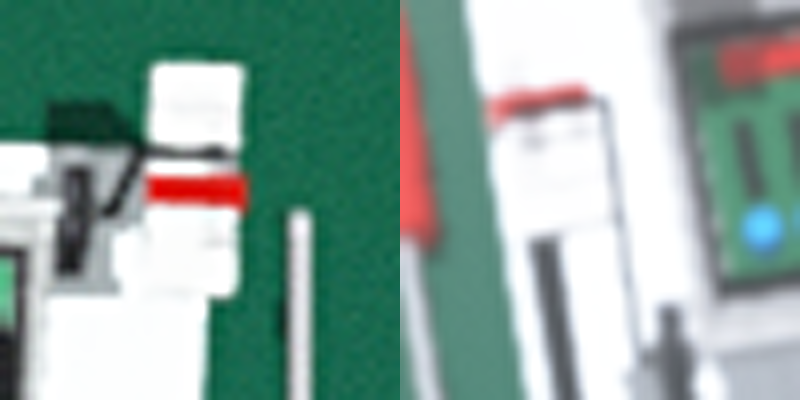

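The pointer in the top crop is at (190,153), close to the red band centred at (195,191). Next I'll compute the remainder.

```bash
python3 - <<'E'
from h import *
ex=np.array([.9974,-.0722,0])
m=plane("top",(340+195/8,175+191/8),.198)
for n,y,z in(("rest",None,.21),("now",153,.2092)):
    p=plane("top",(364.3,186.2) if y is None else (340+190/8,175+y/8),z);print(n,p,(p-m)@ex*1e3)
for r in(.136,.145):
    g=lambda th:.023-(.023/np.cos(th)-r*np.tan(th))
    from scipy.optimize import brentq
    th=brentq(lambda t:g(t)-.0161,0,.3);print(r,"moved",150*np.sin(th),[ (d,1e3*g(np.arcsin(d/150))) for d in(25,26.5,27.3)])
E
```

```text
rest [ 0.68719107 -0.12171011  0.21      ] 28.198104324199043
now [ 0.66784128 -0.11964445  0.2092    ] 8.749480918902252
0.136 moved 17.811194049248897 [(25, np.float64(22.66193829810859)), (26.5, np.float64(24.04307344039724)), (27.3, np.float64(24.781757976577815))]
0.145 moved 16.699545654911727 [(25, np.float64(24.183215956619918)), (26.5, np.float64(25.65848263218128)), (27.3, np.float64(26.44757964646049))]
```

```bash
python3 -m inch '[{"fingers":0,"offset":[0,0,0.04],"angular":[0,0,0]},{"fingers":0,"offset":[0,0,0.05],"angular":[0,0,0]},{"fingers":0,"offset":[0,0,0.05],"angular":[0,0,0]},{"fingers":0,"offset":[0,0,0.05],"angular":[0,0,0]},{"fingers":0,"offset":[0,0,0.05],"angular":[0,0,0]},{"fingers":0,"offset":[0,0,0.04],"angular":[0,0,0]},{"fingers":0,"offset":[0,0,0.02],"angular":[0,0,0]},{"fingers":0,"offset":[0,0,0],"angular":[0,0,0]},{"fingers":0,"offset":[0,0,0],"angular":[0,0,0]},{"fingers":0,"offset":[0,0,0],"angular":[0,0,0]},{"fingers":0,"offset":[0,0,0],"angular":[0,0,0]}]'
python3 - <<'E'
from h import *
T=grab_frame("top");S=grab_frame("scene")
cv2.imwrite("pics/c3.png",np.hstack([cv2.resize(T[175:225,340:390],(400,400),interpolation=2),cv2.resize(S[265:315,255:305],(400,400),interpolation=2)]))
E
```

```text
t: 8.22
eef_pos: [0.5492, 0.0119, 0.0596]
orientation: [0.036, 0.999, 0.0, -0.001]
contact_force: [-6.4, 0.4, 7.5]
width: 0.0008
grasp_force: 4.2
```

View pics/c3.png

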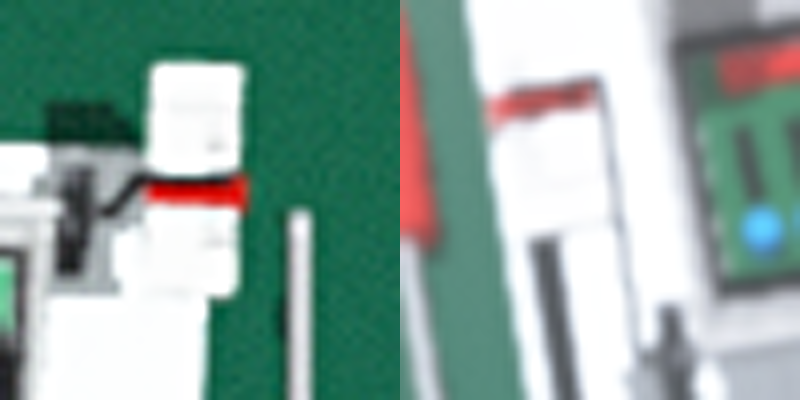

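The pointer line is at top crop row 181, which after the height parallax puts it about 1 mm from the mark's centre. I'll hold, then release.

```bash
python3 -m inch '[{"fingers":0,"offset":[0,0,0.01],"angular":[0,0,0]},{"fingers":0,"offset":[0,0,0],"angular":[0,0,0]},{"fingers":0,"offset":[0,0,0],"angular":[0,0,0]},{"fingers":0,"offset":[0,0,0],"angular":[0,0,0]},{"fingers":0,"offset":[0,0,0],"angular":[0,0,0]},{"fingers":0,"offset":[0,0,0],"angular":[0,0,0]},{"fingers":0,"offset":[0,0,0],"angular":[0,0,0]},{"fingers":0,"offset":[0,0,0],"angular":[0,0,0]},{"fingers":0,"offset":[0,0,0],"angular":[0,0,0]},{"fingers":0,"offset":[0,0,0],"angular":[0,0,0]},{"fingers":0,"offset":[0,0,0],"angular":[0,0,0]},{"fingers":0,"offset":[0,0,0],"angular":[0,0,0]}]'
python3 -m inch '[{"fingers":0,"offset":[0,0,-0.08],"angular":[0,0,0]},{"fingers":0,"offset":[0,0,-0.1],"angular":[0,0,0]},{"fingers":0,"offset":[0,0,-0.1],"angular":[0,0,0]},{"fingers":0,"offset":[0,0,-0.1],"angular":[0,0,0]},{"fingers":0,"offset":[0,0,-0.1],"angular":[0,0,0]},{"fingers":0,"offset":[0,0,-0.1],"angular":[0,0,0]},{"fingers":0,"offset":[0,0,-0.1],"angular":[0,0,0]},{"fingers":0,"offset":[0,0,-0.1],"angular":[0,0,0]},{"fingers":0,"offset":[0,0,-0.1],"angular":[0,0,0]},{"fingers":0,"offset":[0,0,-0.1],"angular":[0,0,0]},{"fingers":0,"offset":[0,0,-0.15],"angular":[0,0,0]},{"fingers":0,"offset":[0,0,-0.3],"angular":[0,0,0]},{"fingers":0,"offset":[0,0,-0.5],"angular":[0,0,0]},{"fingers":0,"offset":[0,0,-0.5],"angular":[0,0,0]},{"fingers":0,"offset":[0,0,-0.5],"angular":[0,0,0]},{"fingers":0,"offset":[0,0,-0.3],"angular":[0,0,0]},{"fingers":0,"offset":[0,0,0],"angular":[0,0,0]},{"fingers":0,"offset":[0,0,0],"angular":[0,0,0]},{"fingers":0,"offset":[0,0,0],"angular":[0,0,0]},{"fingers":0,"offset":[0,0,0],"angular":[0,0,0]}]'
python3 - <<'E'
from h import *
T=grab_frame("top")
cv2.imwrite("pics/c4.png",cv2.resize(T[175:275,290:390],(600,600),interpolation=2))
E
```

```text
t: 9.32
eef_pos: [0.5493, 0.0119, 0.0594]
orientation: [0.036, 0.999, 0.0, -0.001]
contact_force: [-6.8, 0.7, 6.3]
width: 0.0007
grasp_force: 4.2
t: 10.98
eef_pos: [0.5495, 0.0119, 0.1394]
orientation: [0.036, 0.999, -0.0, -0.001]
contact_force: [0.3, -0.1, 0.2]
width: 0.0002
grasp_force: 0.0
```

View pics/c4.png

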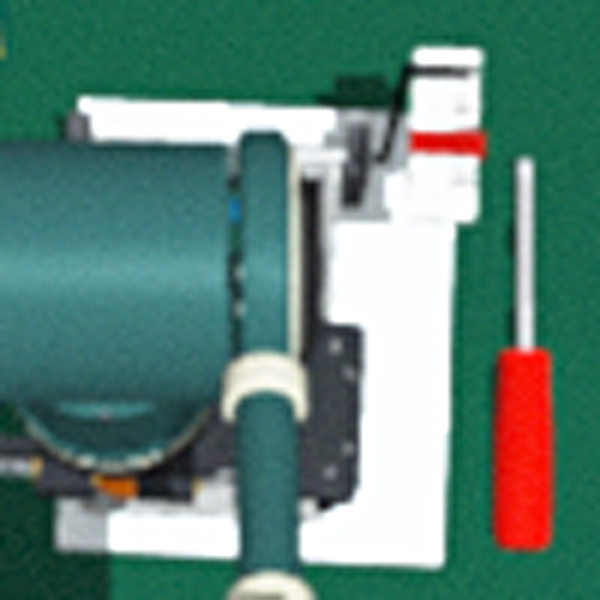

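The pointer is back at its rest position (440,70), the mark at (447,143) is unmoved, and the arm is free, so I'm handing in.

```bash
python3 -c "
from bench import sign_off
print(sign_off())"
```

```text
the job is handed in; nothing more can be done
None
```

I pressed the pad until the pointer stood about 1 mm from the mark's centre by camera, held it there for over a second, then released it; the pointer is back at rest, the mark is unmoved and the job is handed in (no verdict returned; the arm hid the board in my last picture).

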